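Load the rim polisher and shut its splash door

ROBOT

A 7-joint arm with a two-finger parallel gripper is mounted at the origin on the work surface. World frame = base frame: x ahead of the robot, y to its left, z up, the work surface at z = 0. Lengths are in m, angles in degrees, forces in N, time in s.
With the tool pointing down it reaches from about 0.4 to 0.85 m from the base axis. Payload 4.5 kg.
Tool frame: the origin (TCP) lies at the very end of the fingers, on their centre line; the grasp point (between the pads) lies 19 mm behind it; z points along the fingers, x is the direction in which the jaws open and shut, and the axes are right-handed (so a half turn about z gives the same grasp; the last joint's range is limited). The gripper opens to 88 mm and grips with 3 to 60 N. Pads are 18 mm wide; open, the fingers measure 123 mm over their backs; the gripper's body (75 mm by 187 mm) begins 45 mm behind the grasp point.
Start: joints at [-70.084, 39.483, -11.15, 89.685, 9.013, 51.709, -12.324], TCP at [0.193, 0.595, 0.239] pointing down, gripper open.
Joint ranges: [-172.22, 172.22], [-26.19, 119.32], [-84.43, 86.54], [7.71, 146.69], [-57.33, 237.33], [2.42, 119.75], [-152.13, 152.13]. Speed limits (degrees/s): [147.25, 147.25, 180, 180, 180, 180, 180].

INTERFACE

Orientations are given as [roll, pitch, yaw] about the fixed x, y, z axes, in that order (R = Rz(yaw) Ry(pitch) Rx(roll)).
In Python, from cell import env, vision, order gives the robot as it stands. The module is installed in compiled form; this text tells all that it offers.
- The arm moves only by the shell command python3 -m inch 'ROWS' [FORCE]. ROWS is text: rows parted by semicolons, each of 5 numbers parted by spaces: the shift along the world's x, y, z in cm, then the turn about the world's z in rad, then the opening in per cent of the stroke, from 0 (shut) to 100 (fully open). In form: tx ty tz roll grip; .... A call has 1 to 5 rows; each row shifts and turns the pose as measured when the row begins; what a row does not reach is not made up. A row lasts 1/10 s, in which the tool goes at most 50 mm and 8.59 degrees, less where a joint would pass 70% of its speed; a pose out of reach is approached as far as the arm can. A call with a gripper value outside its range is refused whole. The fingers move at their own pace and stop on an object; FORCE is the grip in N (left out, the last holds). Time passes only in rows, so rows that do not move let the fingers close. It gives the time, the measured TCP pose, the force and the opening at its end, in the units of the state.
- env.observe(): the state, without advancing time (a new reading comes with each control period).
- vision.snapshot(name): name is "scene" or "side" or "wrist"; returns a dict with "frame" (400x640x3 uint8, red, green, blue), "z_map" (400x640 float32, m along the optical axis (not along the pixel's ray), 0 where there is no reading), "camera_matrix" (3x3 intrinsics, pixels), "rvec" (rotation vector, rad) and "tvec" (3), from world to camera coordinates, as OpenCV has them; the wrist camera has in their place "T_tool_cam" (4x4, takes a point from camera to tool coordinates, whose origin is the TCP and whose axes are the tool frame's). Camera axes: x right, y down, z forward; pixel columns grow to the right and rows downward; lengths in m; the calibration is good to about 2 mm. The wrist camera is an equidistant fisheye: a pixel r from the principal point sees the ray r / f radians off the axis. A picture is of the moment at which its call begins: read the wrist's pose just before it.
- order.finish_job(): hands the job in, once; it reports no verdict.
The state is a dict: "t": time; "q": joint angles; "joint_velocities": joint speeds; "joint_torque": joint torques, N m; "eef_pos": TCP position; "tool_rot": TCP orientation; "force": force on the tool from outside, world axes, zero at the start; "wrist_torque": the same for the moment, N m; "width": finger opening in m.
Only numpy, scipy, OpenCV 4.12 (cv2) and the standard library are available. Lean on these libraries where they do the work, as an engineer would, in place of code of your own. Each camera call takes 0.05 s, during which the arm holds its last target. There are 200 camera calls.

TASK

Stand the amber tumbler upright on the polisher's round felt pad, wholly on the felt, setting it down rather than letting it drop, and let go. Then push the polisher's yellow-framed door fully shut until it seats on its spring catch, leaving the tumbler on the felt and the other things on the bench where they are.

Things in the scene. Friction and masses are not known exactly. Their poses are not given: they have to be found in the camera images.
- tumbler: amber glass tumbler, open at the top, 100 mm tall, walls 4 mm, tapering from 64 mm across at the rim to 51 mm at the foot, about 0.2 to 0.4 kg; stands mouth up. Origin at the centre of its underside, z up. It trades places with the green one from run to run.
- polisher: rim polishing stand fixed to the bench: dark base plate 20 mm high, red walls 8 mm thick on three sides, tops 120 mm above the bench, no roof (loaded from above). Origin on the bench under its centre; its -x axis points out of the open front where the door hangs; it spans 110 mm either way along x, 120 mm along y. A black motor box 50 mm high juts 50 mm from its -y wall.
- felt (a point): centre of the upper face of the round grey felt pad in the middle of the polisher, a disc of 96 mm diameter on an aluminium disc of 110 mm; the upper face is 36 mm above the bench and does not turn.
- door (a joint): angle of the door in rad: 0 = fully shut, grows as it swings outward, up to 1.6; starts open (0.6 to 1.2). It stays where it is left, with light friction, but from about 0.08 to 0.04 a spring ball catch resists (about 6 to 10 N at the free edge); past that the catch snaps the door home to 0 and holds it.
- door_hinge (a point): point on the door's upright hinge line at the door's top edge, 119 mm above the bench, at the polisher's local (-116, -120) mm. Axes turn with the door: y runs along the door to its free edge, -x points out of its outer face. Door: yellow frame, clear window, 240 mm long, 98 mm high, 10 mm thick (5 mm either side of the hinge line). Shut, its axes match the polisher's.
- door_edge (a point): top of the door's free edge, 240 mm from the hinge line, 119 mm above the bench. A black finger pull, 50 mm high and 10 mm wide, stands 12 mm out of the outer face, centred 12 mm short of this edge; a steel catch pin stands 29 mm inward from the door's mid plane, 18 mm short of the edge.
- green_tumbler: green glass tumbler of the same shape, a bystander.
- bottle: white plastic bottle with blue cap, 60 mm across, 170 mm tall, a bystander.
- jar: amber jar with steel lid, 70 mm across, 70 mm tall, a bystander.
- brush: hand brush lying flat, a bystander.
- wet_block: wooden shaping block, 84 mm across and 50 mm high, with a 150 mm handle, lying down, a bystander.
- jacks: steel glassblower's jacks, 230 mm long, 12 mm high, lying flat, a bystander.
- cork_block: cork block 100 x 60 x 35 mm, a bystander.
Mind the look-alikes: they are no part of the job. Leave any blue or red look-alike of the tumbler alone.

How it is judged (in metres and radians):
On the way, in this order (a step that is already met when the one before it is completed fails the run):
1. the tumbler stands released and upright, wholly on the felt (horizontal distance between tumbler and felt below 0.023 m and z of tumbler in the frame of felt between -0.004 and 0.004 m and angle between tumbler's own z axis and vertical below 0.08 rad and contact force between the fingers and tumbler below 0.1 N and linear speed of tumbler below 0.03 m/s), for 0.2 s.
2. the door is seated on its catch (value of joint door below 0.02 rad), for 0.2 s.
At the end, for the whole second after the job is handed in: The amber tumbler stands upright (within 0.08 rad), released and at rest on the felt, its foot's centre within 23 mm of the felt's centre, the door is seated within 0.02 rad of fully shut, and no other loose thing has been moved by 25 mm or more (all of step 1 and value of joint door below 0.02 rad and distance of each of green_tumbler, bottle, jar, brush, wet_block, jacks, cork_block from where it was at the start of the episode below 0.025 m); the robot touches nothing.
It fails at once if the tumbler is let fall (faster than 0.5 m/s while not held) (linear speed of tumbler above 0.5 m/s and contact force between the fingers and tumbler below 0.1 N).
It fails at once if the tumbler is tipped over (angle between tumbler's own z axis and vertical above 0.8 rad).
It fails at once if another loose thing is pushed more than 40 mm (distance of any of green_tumbler, bottle, jar, brush, wet_block, jacks, cork_block from where it was at the start of the episode above 0.04 m).
It also fails if it takes over 54 s, if anything falls off the work surface, if the arm or the gripper's body presses on something with over 40 N, if the wrist force passes 120 N, or if a joint passes its speed limit or range.

## Working session

There is one attempt and no reset: what is moved stays moved. The work goes in short steps, Python scripts to look and compute and a shell command to move; the robot and the scene stay as the last step left them, time stands still between calls to the robot, and variables do not carry over. Pictures are saved under pics/ and viewed, about 8 in all and at most 12, crops included, and the job is handed in when it is done.

```bash
mkdir -p pics
cat > h.py <<'E'
import numpy as np,cv2
from cell import env,vision,order
def snap(n):
    s=vision.snapshot(n); return s
def cam(s):
    R=cv2.Rodrigues(np.array(s["rvec"],float))[0]; return np.array(s["camera_matrix"]),R,np.array(s["tvec"]).ravel()
def cloud(s):
    K,R,t=cam(s); z=s["z_map"]; v,u=np.indices(z.shape)
    c=np.stack([(u-K[0,2])/K[0,0]*z,(v-K[1,2])/K[1,1]*z,z],-1)
    return (c-t)@R
def ray(s,u,v,h):
    K,R,t=cam(s); d=R.T@np.linalg.solve(K,[u,v,1]); o=-R.T@t
    return o+d*(h-o[2])/d[2]
E
python3 - <<'E'
from h import *
import pickle
st=env.observe();print(st)
for n in("scene","side"):
    s=snap(n);pickle.dump(s,open(n+".pkl","wb"));cv2.imwrite(f"pics/{n}0.png",s["frame"][...,::-1])
    K,R,t=cam(s);print(n,K.ravel(),-R.T@t)
E
```

```text
{'t': 0.0, 'q': array([-70.08404554,  39.53157341, -11.14564081,  89.74534763,
         9.01446359,  51.71053947, -12.32389729]), 'joint_velocities': array([-0.03555396,  0.04645321, -0.08423986,  0.05038169,  0.04334065,
       -0.07987217,  0.02925349]), 'joint_torque': array([-4.04404700e-04, -5.27551603e+01, -1.26688868e+00, -1.53425646e+01,
       -5.26121620e-02,  6.75702584e-03,  1.71428037e-04]), 'eef_pos': array([0.19277312, 0.59385436, 0.23792573]), 'tool_rot': array([1.79991083e+02, 1.04941138e-01, 7.20277159e+01]), 'force': array([-0.14760464, -0.69082141,  0.19619422]), 'wrist_torque': array([-0.01184758,  0.02201866,  0.05157456]), 'width': 0.08823231141621132}
scene [513.05503636   0.         314.58510433   0.         513.05503636
 198.46718578   0.           0.           1.        ] [1.46510333 0.27637763 1.34622603]
side [364.70776992   0.         324.89987774   0.         364.70776992
 197.3103237    0.           0.           1.        ] [ 0.11977526 -1.00533317  0.77478558]
```

View pics/scene0.png

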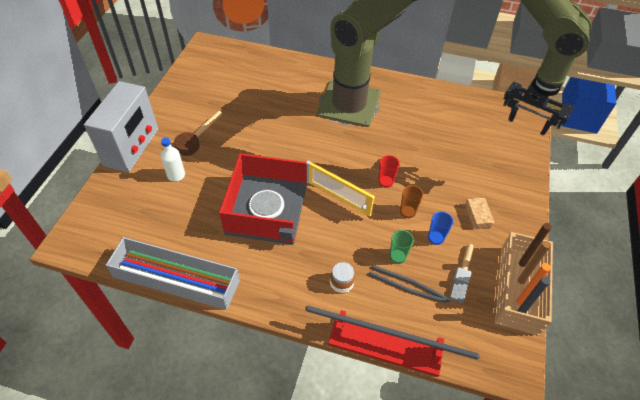

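View pics/side0.png

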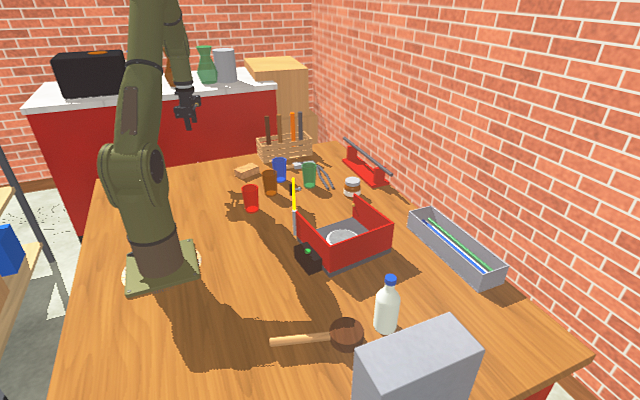

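Tumblers in the scene picture: red (388,170), amber (411,200), blue (440,228) and green (401,246). The amber one at (411,200) fits the description. The polisher is at (265,200). The door is yellow, with its hinge at about (308,170) and its free edge at (372,205). I'll measure these and enlarge the crop.

Run:
```python
from h import *
import pickle
for n in("scene","side"):
    s=pickle.load(open(n+".pkl","rb"));P=cloud(s);hsv=cv2.cvtColor(s["frame"],cv2.COLOR_RGB2HSV);z=s["z_map"]
    H,S,V=[hsv[...,i].astype(int) for i in range(3)]
    ok=(z>0)
    # door
    m=ok&(H>20)&(H<33)&(S>170)&(V>130)&(P[...,2]>.015)&(P[...,2]<.14)&(P[...,0]>.2)&(P[...,0]<.9)&(abs(P[...,1])<.5)
    p=P[m]; top=p[p[:,2]>.11]
    print(n,"door n",len(p),p.min(0).round(3),p.max(0).round(3))
    if len(top)>5:
        vx,vy,x0,y0=cv2.fitLine(top[:,:2].astype(np.float32),cv2.DIST_HUBER,0,.01,.01).ravel(); k=(top[:,:2]-[x0,y0])@[vx,vy]
        print(" top line",vx,vy,[x0+vx*k.min(),y0+vy*k.min()],[x0+vx*k.max(),y0+vy*k.max()],top[:,2].max())
    # red walls top
    m=ok&((H<8)|(H>172))&(S>150)&(P[...,2]>.112)&(P[...,2]<.13)&(P[...,0]>.2)&(P[...,0]<.9)&(P[...,1]<.12)&(P[...,1]>-.45)
    w=P[m][:,:2].astype(np.float32); print(" walls",len(w),cv2.minAreaRect(w), cv2.boxPoints(cv2.minAreaRect(w)).round(3).tolist())
    # felt
    m=ok&(P[...,2]>.030)&(P[...,2]<.042)&(S<60)&(P[...,0]>.3)&(P[...,0]<.8)&(P[...,1]<.0)&(P[...,1]>-.35)&(V>100)
    f=P[m];print(" felt",len(f),f.mean(0).round(4) if len(f) else 0, cv2.minEnclosingCircle(f[:,:2].astype(np.float32)) if len(f) else 0)
    # tumblers: depth cloud by region
    m=ok&(P[...,2]>.012)&(P[...,2]<.2)&(P[...,0]>.25)&(P[...,0]<.85)&(P[...,1]>.1)&(P[...,1]<.6)
    nn,l,stt,c=cv2.connectedComponentsWithStats(m.astype(np.uint8))
    for i in range(1,nn):
        if stt[i,4]>60:
            q=P[l==i];t=q[q[:,2]>.088]; print(" comp",c[i].round(0),stt[i,4],s["frame"][l==i].mean(0).round(0),"med",np.median(q,0).round(3),"max z",q[:,2].max().round(3),"rim", (cv2.minEnclosingCircle(t[:,:2].astype(np.float32)) if len(t)>5 else 0))
s=pickle.load(open("scene.pkl","rb"))
a=cv2.resize(s["frame"][140:270,200:460,::-1],None,fx=3,fy=3,interpolation=cv2.INTER_CUBIC);cv2.imwrite("pics/crop1.png",a)
```

```text
scene door n 273 [ 0.435 -0.024  0.024] [0.52  0.198 0.125]
 top line 0.32112858 0.9470356 [np.float64(0.4390815883199822), np.float64(-0.025248229544191605)] [np.float64(0.5136109067760929), np.float64(0.1945450983434922)] 0.12472211267478563
 walls 621 ((0.5690078139305115, -0.13100507855415344), (0.24746528267860413, 0.22047419846057892), 7.204064846038818) [[0.4320000112056732, -0.03700000047683716], [0.46000000834465027, -0.25600001215934753], [0.7059999704360962, -0.22499999403953552], [0.6779999732971191, -0.006000000052154064]]
 felt 649 [ 0.5709 -0.128   0.035 ] ((0.5277606248855591, -0.0927656814455986), 0.11101532727479935)
 comp [388. 169.] 490 [183.  41.  37.] med [0.356 0.215 0.071] max z 0.107 rim ((0.3419046103954315, 0.214572012424469), 0.03492440655827522)
 comp [358. 198.] 643 [197. 168. 101.] med [0.496 0.15  0.078] max z 0.126 rim ((0.4955894351005554, 0.1488388180732727), 0.0523180216550827)
 comp [411. 200.] 532 [127.  71.  31.] med [0.458 0.309 0.07 ] max z 0.105 rim ((0.445681095123291, 0.30639687180519104), 0.03455357626080513)
 comp [479. 212.] 593 [216. 16
[... 1021 characters left out ...]
104308128]]
 felt 279 [ 0.5569 -0.116   0.0353] ((0.5227263569831848, -0.0824197307229042), 0.10431166738271713)
 comp [286. 174.] 979 [113. 109.  97.] med [0.518 0.305 0.069] max z 0.104 rim ((0.5267482399940491, 0.3242533802986145), 0.1204390898346901)
 comp [246. 170.] 226 [212. 163. 107.] med [0.389 0.51  0.031] max z 0.04 rim 0
 comp [351. 186.] 272 [186. 162. 144.] med [0.742 0.147 0.049] max z 0.073 rim 0
 comp [292. 187.] 82 [159. 143.  53.] med [0.492 0.175 0.084] max z 0.121 rim ((0.4900017976760864, 0.1444089561700821), 0.04599083587527275)
 comp [250. 197.] 393 [191.  56.  38.] med [0.336 0.192 0.074] max z 0.102 rim ((0.34043240547180176, 0.212331622838974), 0.03539333492517471)
```

View pics/crop1.png

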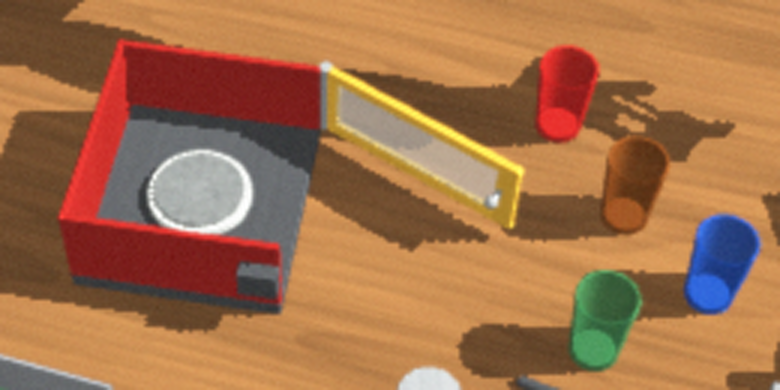

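The crop confirms the amber tumbler, standing between red and blue, at world (0.445, 0.305). Polisher centre is about (0.568, -0.133), yaw about -83°, and the door angle about 1.1 rad. I'll move above the tumbler.

```bash
python3 -m inch '3.2 -3.6 -0.5 0 100;3.2 -3.6 -0.5 0 100;3.2 -3.6 -0.5 0 100;3.2 -3.6 -0.5 0 100;3.2 -3.6 -0.5 0 100'
python3 -m inch '3 -3.5 -0.5 0 100;3 -3.5 -0.5 0 100;0 0 0 0 100'
python3 - <<'E'
from h import *
import pickle
st=env.observe();s=snap("wrist");pickle.dump((st,s),open("w1.pkl","wb"));cv2.imwrite("pics/w1.png",s["frame"][...,::-1])
print(st["eef_pos"],st["tool_rot"],s["camera_matrix"],s["T_tool_cam"])
E
```

```text
t: 0.6
eef_pos: [0.3476, 0.4146, 0.2111]
tool_rot: [-179.6, -0.1, 73.0]
force: [1.1, -0.2, -0.1]
width: 0.0883
t: 0.9
eef_pos: [0.4147, 0.3327, 0.1991]
tool_rot: [-179.8, 0.3, 72.3]
force: [-0.2, -0.5, 0.1]
width: 0.088
[0.41472297 0.33274818 0.19908709] [-179.75813286    0.29718034   72.31900515] [[309.70691629   0.         313.80912169]
 [  0.         309.70691629 197.04770292]
 [  0.           0.           1.        ]] [[ 9.99999864e-01 -3.91512356e-04 -3.44826185e-04  1.01627483e-03]
 [ 4.73971196e-04  9.57977317e-01  2.86843572e-01 -7.38029530e-02]
 [ 2.18032861e-04 -2.86843696e-01  9.57977373e-01 -1.46202601e-01]
 [ 0.00000000e+00  0.00000000e+00  0.00000000e+00  1.00000000e+00]]
```

View pics/w1.png

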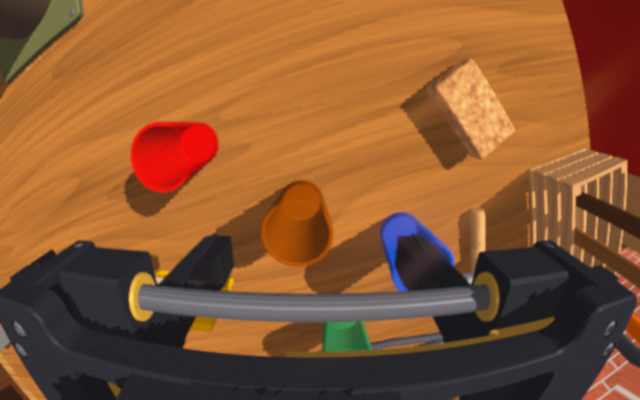

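The wrist view shows amber at about (298,225), with red at (175,155), blue at (415,250) and the fingers clear. Next I'll refine its centre from this view, and the felt centre from the scene images.

```bash
cat >> h.py <<'E'
from scipy.spatial.transform import Rotation as Ro
def wcloud(st,s):
    K=s["camera_matrix"];z=s["z_map"];v,u=np.indices(z.shape)
    dx,dy=(u-K[0,2])/K[0,0],(v-K[1,2])/K[1,1];r=np.hypot(dx,dy)+1e-9
    k=np.tan(np.minimum(r,1.4))/r*z;c=np.stack([dx*k,dy*k,z],-1)
    T=s["T_tool_cam"];p=c@T[:3,:3].T+T[:3,3]
    return p@Ro.from_euler("xyz",st["tool_rot"],degrees=True).as_matrix().T+st["eef_pos"]
def circ(p):
    A=np.c_[2*p,np.ones(len(p))];x=np.linalg.lstsq(A,(p**2).sum(1),rcond=None)[0];return x[:2],np.sqrt(x[2]+x[:2]@x[:2])
E
python3 - <<'E'
from h import *
import pickle
st,s=pickle.load(open("w1.pkl","rb"));P=wcloud(st,s);z=s["z_map"]
for box,n in(((255,340,175,270),"amber"),((125,225,115,195),"red")):
    a=np.zeros(z.shape,bool);a[box[2]:box[3],box[0]:box[1]]=1
    a&=(z>0)&(P[...,2]>.012)&(P[...,2]<.13);q=P[a];t=q[q[:,2]>q[:,2].max()-.008]
    print(n,len(q),q[:,2].max(),len(t),cv2.minEnclosingCircle(t[:,:2].astype(np.float32)),circ(t[:,:2]))
for n in("scene","side"):
    s=pickle.load(open(n+".pkl","rb"));P=cloud(s);z=s["z_map"]
    hsv=cv2.cvtColor(s["frame"],cv2.COLOR_RGB2HSV)
    m=(z>0)&(np.hypot(P[...,0]-.568,P[...,1]+.133)<.075)&(hsv[...,1]<70)&(P[...,2]>.027)&(P[...,2]<.045)
    f=P[m];print(n,len(f),f[:,2].mean(),cv2.minEnclosingCircle(f[:,:2].astype(np.float32)))
E
```

```text
amber 4170 0.10210268766891559 1192 ((0.4415596127510071, 0.3091569244861603), 0.032257337123155594) (array([0.44089175, 0.30928008]), np.float64(0.029475736164291375))
red 4522 0.10217188677615187 1151 ((0.3381528854370117, 0.21490606665611267), 0.032666321843862534) (array([0.33846383, 0.21608716]), np.float64(0.029500593993145464))
scene 735 0.034376151544695976 ((0.5605000257492065, -0.12982909381389618), 0.06605347245931625)
side 278 0.035225067511004335 ((0.5658246278762817, -0.12215997278690338), 0.052981358021497726)
```

```bash
python3 -m inch '2.7 -2.4 -3 0 100;0 0 0 0 100'
python3 -m inch '0 0 0 0 100'; python3 -m inch '0 0 0 0 100'
```

```text
t: 1.15
eef_pos: [0.4385, 0.3148, 0.17]
tool_rot: [-179.6, -0.0, 72.7]
force: [-1.0, -0.7, -1.4]
width: 0.0879
t: 1.25
eef_pos: [0.4376, 0.3165, 0.1697]
tool_rot: [-179.5, -0.1, 72.8]
force: [-0.1, 0.1, 0.1]
width: 0.0882
t: 1.35
eef_pos: [0.4367, 0.3171, 0.1695]
tool_rot: [-179.5, -0.0, 72.8]
force: [-0.3, 0.5, 0.3]
width: 0.088
```

```bash
python3 -m inch '0.5 -0.9 -3 0 100;0.1 -0.1 -1 0 100'
python3 -m inch '0 0 0 0 100'
```

```text
t: 1.55
eef_pos: [0.4421, 0.3111, 0.1309]
tool_rot: [-179.6, -0.4, 73.1]
force: [-0.1, -0.8, 0.2]
width: 0.0884
t: 1.65
eef_pos: [0.4411, 0.3121, 0.1305]
tool_rot: [-179.5, -0.3, 73.2]
force: [-1.0, 0.4, 0.0]
width: 0.0883
```

```bash
python3 -m inch '0.1 -0.5 -2.5 0 100;0.1 -0.2 -2.5 0 100;0.1 -0.2 -2 0 100;0.1 -0.1 -0.8 0 100'
```

```text
t: 2.05
eef_pos: [0.4455, 0.309, 0.0553]
tool_rot: [-179.7, -0.9, 73.5]
force: [-0.5, -0.6, 0.2]
width: 0.0883
```

```bash
python3 -m inch '-0.2 -0.1 -0.3 0 60;0 0 0 0 40;0 0 0 0 40;0 0 0 0 40;0 0 0 0 40' 15; python3 -m inch '0 0 0 0 40;0 0 0 0 40;0 0 0 0 40'
```

```text
t: 2.55
eef_pos: [0.4436, 0.3105, 0.055]
tool_rot: [-179.8, -1.1, 73.6]
force: [0.6, 0.8, -2.9]
width: 0.0636
t: 2.85
eef_pos: [0.4437, 0.3105, 0.0553]
tool_rot: [-179.8, -1.1, 73.6]
force: [0.8, -0.0, -2.8]
width: 0.0635
```

```bash
python3 -m inch '0 0 1.5 0 40;0 0 3 0 40;0 0 4 0 40;0 0 4 0 40;0 0 3 0 40' 20; python3 -m inch '0 0 1 0 40;0 0 0 0 40;0 0 0 0 40'
python3 - <<'E'
from h import *
import pickle
st=env.observe();s=snap("side");cv2.imwrite("pics/s1.png",cv2.resize(s["frame"][60:280,150:420,::-1],None,fx=2.5,fy=2.5))
E
```

```text
t: 3.35
eef_pos: [0.4396, 0.3071, 0.2102]
tool_rot: [-179.3, -0.5, 73.7]
force: [1.1, 0.7, -3.2]
width: 0.0629
t: 3.65
eef_pos: [0.4407, 0.3075, 0.2228]
tool_rot: [-179.5, -0.7, 73.6]
force: [0.2, -0.3, -3.1]
width: 0.0632
```

View pics/s1.png

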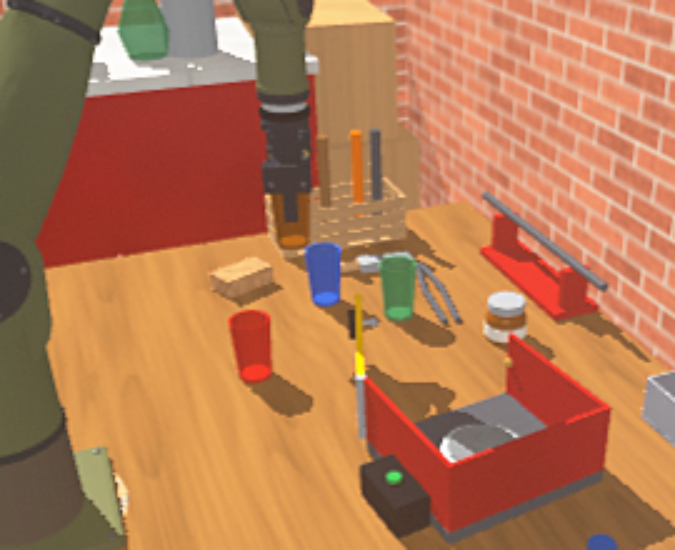

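The tumbler is held upright at crop (292,220) and well clear of the others. I'll carry it over the polisher.

```bash
python3 -m inch '0.7 -2 0 0 40;1.2 -4 0 0 40;1.2 -4 0 0 40;1.2 -4 0 0 40;1.2 -4 0 0 40'; python3 -m inch '1.2 -4 0 0 40;1.2 -4 0 0 40;1.2 -4 0 0 40;1.2 -4 0 0 40;1 -3 0 0 40'; python3 -m inch '0.7 -2 0 0 40;0 0 0 0 40'
python3 - <<'E'
from h import *
import pickle
st=env.observe();s=snap("wrist");pickle.dump((st,s),open("w2.pkl","wb"));cv2.imwrite("pics/w2.png",s["frame"][...,::-1])
s2=snap("scene");pickle.dump(s2,open("scene2.pkl","wb"))
P=wcloud(st,s);z=s["z_map"];hsv=cv2.cvtColor(s["frame"],cv2.COLOR_RGB2HSV)
H,S,V=[hsv[...,i].astype(int) for i in range(3)]
m=(z>0)&((H<8)|(H>172))&(S>150)&(P[...,2]>.110)&(P[...,2]<.13);w=P[m][:,:2].astype(np.float32)
if len(w):print(len(w),cv2.minAreaRect(w))
print(st["eef_pos"],st["tool_rot"])
E
```

```text
t: 4.2
eef_pos: [0.4897, 0.1292, 0.214]
tool_rot: [-178.7, -0.5, 74.6]
force: [1.3, -0.4, -3.2]
width: 0.0627
t: 4.7
eef_pos: [0.544, -0.0714, 0.2043]
tool_rot: [-177.8, -0.2, 74.6]
force: [0.1, 0.4, -2.7]
width: 0.0631
t: 4.9
eef_pos: [0.5499, -0.0997, 0.1997]
tool_rot: [-177.5, 0.1, 74.0]
force: [-0.2, 0.6, -3.8]
width: 0.0629
4555 ((0.5649642944335938, -0.1311173141002655), (0.23878945410251617, 0.21926364302635193), 7.018803119659424)
[ 0.54994057 -0.09967086  0.1997096 ] [-1.77471796e+02  1.12683569e-01  7.40202564e+01]
```

View pics/w2.png

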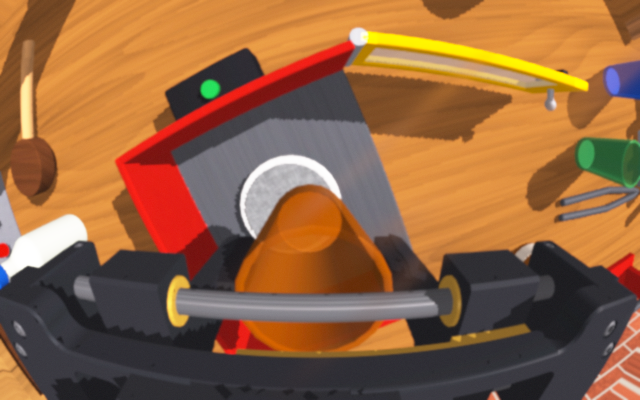

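The wrist view shows the tumbler upright in the jaws, felt at (290,195). It puts the walls' centre at (0.565, -0.131), which agrees with the scene image within 4 mm. I'll centre it and start down.

```bash
python3 -m inch '0.8 -1.6 0 0 40;0.8 -1.7 0 0 40;0 0 0 0 40'; python3 -m inch '0 0 -2.5 0 40;0 0 -2.5 0 40;0 0 -1 0 40;0 0 0 0 40'
```

```text
t: 5.3
eef_pos: [0.5635, -0.1214, 0.1978]
tool_rot: [-177.0, -0.3, 74.9]
force: [-0.5, -0.0, -3.4]
width: 0.0629
t: 5.7
eef_pos: [0.562, -0.1112, 0.1359]
tool_rot: [-176.8, -0.6, 75.4]
force: [0.2, 0.2, -2.5]
width: 0.0628
```

```bash
python3 -m inch '0.4 -1.3 0 0 40;0.4 -1.2 0 0 40;0.1 -0.4 -0.5 0 40'; python3 -m inch '0.1 -0.4 -1 0 40;0.1 -0.4 -0.5 0 40'
```

```text
t: 6.0
eef_pos: [0.5732, -0.14, 0.1334]
tool_rot: [-177.0, -0.7, 75.7]
force: [-0.3, -0.3, -3.5]
width: 0.0632
t: 6.2
eef_pos: [0.5762, -0.1504, 0.1183]
tool_rot: [-177.2, -0.6, 75.5]
force: [-0.8, -0.1, -3.5]
width: 0.063
```

Slightly overshot, so I'll come back while lowering to about 0.10.

```bash
python3 -m inch '-0.6 1.3 -0.5 0 40;-0.2 0.2 -0.3 0 40;0 0 0 0 40'; python3 -m inch '0 0 -0.4 0 40'
```

```text
t: 6.5
eef_pos: [0.5675, -0.1378, 0.1082]
tool_rot: [-177.1, -0.6, 75.3]
force: [0.1, -0.4, -3.8]
width: 0.0627
t: 6.6
eef_pos: [0.5681, -0.138, 0.1044]
tool_rot: [-177.2, -0.6, 75.3]
force: [-0.3, -0.7, -3.0]
width: 0.0631
```

```bash
python3 -m inch '0 0.4 -0.4 0 40'; python3 -m inch '0 0 -0.3 0 40'; python3 -m inch '0 0 -0.3 0 40'
python3 - <<'E'
from h import *
import pickle
st=env.observe()
s=snap("scene");cv2.imwrite("pics/sc3.png",cv2.resize(s["frame"][100:260,180:400,::-1],None,fx=3.5,fy=3.5,interpolation=cv2.INTER_CUBIC))
print(st["eef_pos"],st["force"])
E
```

```text
t: 6.7
eef_pos: [0.5682, -0.1352, 0.1002]
tool_rot: [-177.2, -0.5, 75.3]
force: [-0.3, -1.3, -2.7]
width: 0.0626
t: 6.8
eef_pos: [0.5686, -0.1344, 0.0969]
tool_rot: [-177.2, -0.6, 75.3]
force: [-0.6, 0.2, -4.1]
width: 0.0633
t: 6.9
eef_pos: [0.5687, -0.1346, 0.0937]
tool_rot: [-177.2, -0.5, 75.3]
force: [0.4, -0.4, -2.5]
width: 0.063
[ 0.56868616 -0.13462261  0.09367962] [ 0.35105851 -0.42695047 -2.45045254]
```

View pics/sc3.png

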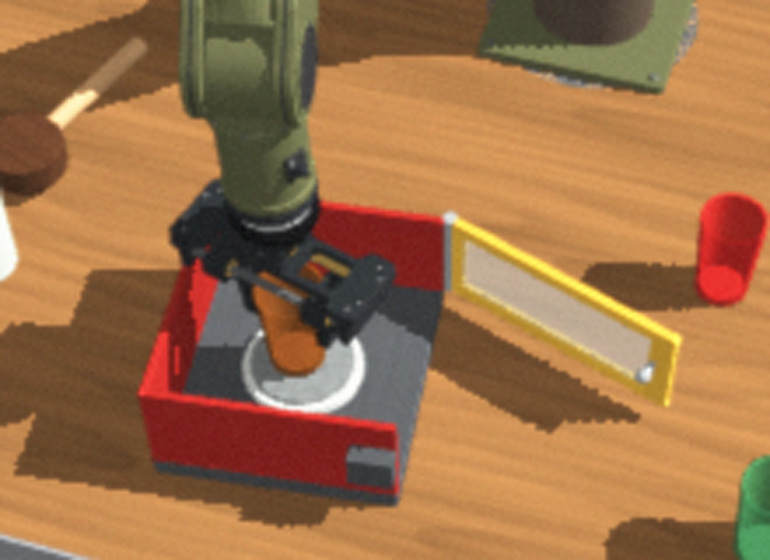

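The foot, crop (298,357), sits a little to the -x side of the felt centre, crop (304,367). I'll work out how far.

Run:
```python
from h import *
s=snap("scene");f=lambda x,y,h:ray(s,180+x/3.5,100+y/3.5,h).round(4)
print("disc L R near", f(242,366,.034),f(365,366,.034),f(304,412,.034),"far",f(304,323,.034))
print("felt", f(250,362,.036),f(356,362,.036),f(304,402,.036))
hsv=cv2.cvtColor(s["frame"],cv2.COLOR_RGB2HSV);m=cv2.inRange(hsv,(5,150,40),(16,255,255));m[:,:250]=0;m[:,280:]=0;m[:180]=0;m[215:]=0
v,u=np.nonzero(m)
for r in range(190,212):
    k=u[v==r]
    if len(k):print(r,k.min(),k.max(),ray(s,k.mean(),r,.038).round(4))
```

```text
disc L R near [ 0.5917 -0.1784  0.034 ] [ 0.5588 -0.072   0.034 ] [ 0.6231 -0.1076  0.034 ] far [ 0.5287 -0.1415  0.034 ]
felt [ 0.5867 -0.1724  0.036 ] [ 0.5584 -0.0807  0.036 ] [ 0.6141 -0.1107  0.036 ]
190 255 265 [ 0.5293 -0.1645  0.038 ]
191 255 265 [ 0.5331 -0.1631  0.038 ]
192 255 266 [ 0.5365 -0.1602  0.038 ]
193 256 268 [ 0.5389 -0.1541  0.038 ]
194 256 269 [ 0.5422 -0.1512  0.038 ]
195 256 269 [ 0.546  -0.1498  0.038 ]
196 256 270 [ 0.5494 -0.1469  0.038 ]
197 257 270 [ 0.5527 -0.144   0.038 ]
198 257 270 [ 0.5564 -0.1426  0.038 ]
199 257 272 [ 0.5593 -0.1382  0.038 ]
200 257 272 [ 0.563  -0.1369  0.038 ]
201 258 272 [ 0.5663 -0.134   0.038 ]
202 258 271 [ 0.5705 -0.1342  0.038 ]
203 258 271 [ 0.5742 -0.1328  0.038 ]
204 259 270 [ 0.578  -0.1315  0.038 ]
205 260 269 [ 0.5817 -0.1301  0.038 ]
206 261 267 [ 0.5858 -0.1303  0.038 ]
```

```bash
python3 -m inch '0.3 0.5 0.1 0 40;0.1 0.3 0.1 0 40;0 0 0 0 40'; python3 -m inch '0 0 0 0 40'
```

```text
t: 7.3
eef_pos: [0.5731, -0.1256, 0.0959]
tool_rot: [-177.2, -0.6, 75.3]
force: [0.9, 1.1, -3.1]
width: 0.063
t: 7.4
eef_pos: [0.5733, -0.1254, 0.096]
tool_rot: [-177.2, -0.6, 75.3]
force: [0.9, -0.8, -3.2]
width: 0.0628
```

Now I'll lower until the force changes.

```bash
for i in 1; do python3 -m inch '0 0 -0.3 0 40'; python3 -m inch '0 0 -0.2 0 40';python3 -m inch '0 0 -0.15 0 40'; python3 -m inch '0 0 -0.15 0 40'; done
```

```text
t: 7.5
eef_pos: [0.5737, -0.1254, 0.0934]
tool_rot: [-177.3, -0.6, 75.3]
force: [-0.5, -0.1, -2.9]
width: 0.0633
t: 7.6
eef_pos: [0.5736, -0.1255, 0.0912]
tool_rot: [-177.3, -0.6, 75.3]
force: [-0.1, -0.7, -2.4]
width: 0.0629
t: 7.7
eef_pos: [0.5736, -0.1257, 0.0904]
tool_rot: [-177.3, -0.6, 75.3]
force: [-3.1, 0.8, 16.7]
width: 0.0629
t: 7.8
eef_pos: [0.574, -0.1258, 0.0904]
tool_rot: [-177.4, -0.5, 75.3]
force: [-3.6, 0.6, 15.5]
width: 0.0631
```

Contact, with 16 N up on the tool. I'll ease off a hair and open the jaws.

```bash
python3 -m inch '0 0 0.03 0 40;0 0 0 0 60;0 0 0 0 85;0 0 0 0 100;0 0 0 0 100'; python3 -m inch '0 0 0 0 100;0 0 0 0 100;0 0 0 0 100'
python3 - <<'E'
from h import *
st=env.observe();s=snap("wrist");cv2.imwrite("pics/w4.png",s["frame"][...,::-1])
E
```

```text
t: 8.3
eef_pos: [0.5746, -0.1263, 0.0914]
tool_rot: [-177.5, -0.5, 75.2]
force: [-0.4, -0.3, -0.0]
width: 0.0849
t: 8.6
eef_pos: [0.5749, -0.1263, 0.0914]
tool_rot: [-177.5, -0.5, 75.2]
force: [0.3, 0.5, 0.8]
width: 0.0879
```

View pics/w4.png

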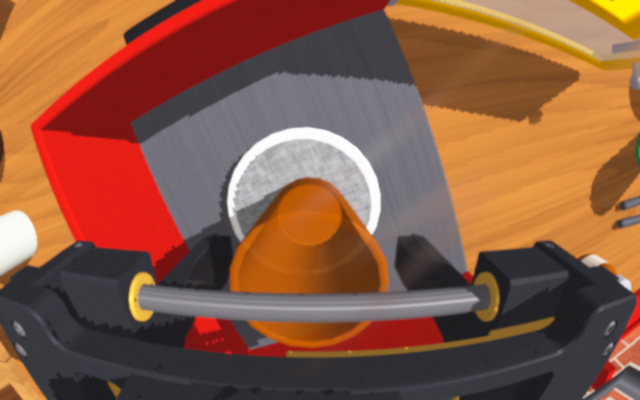

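Released: the foot (308,215) is close to the disc centre at (305,205) and the fingers are clear. I'll retreat straight up.

```bash
python3 -m inch '0 0 1 0 100;0 0 2 0 100;0 0 2.5 0 100;0 0 2.5 0 100;0 0 2.5 0 100'; python3 -m inch '0 0 3 0 0;0 0 0 0 0'
python3 - <<'E'
from h import *
st=env.observe()
for n in("scene","side"):
    s=snap(n);P=cloud(s);z=s["z_map"]
    m=(z>0)&(np.hypot(P[...,0]-.57,P[...,1]+.13)<.06)&(P[...,2]>.127)&(P[...,2]<.15);t=P[m]
    print(n,len(t), t[:,2].max() if len(t) else 0, cv2.minEnclosingCircle(t[:,:2].astype(np.float32)) if len(t) else 0)
    if n=="scene":cv2.imwrite("pics/sc5.png",cv2.resize(s["frame"][100:260,180:400,::-1],None,fx=3.5,fy=3.5,interpolation=cv2.INTER_CUBIC))
print(st["eef_pos"])
E
```

```text
t: 9.15
eef_pos: [0.572, -0.1257, 0.199]
tool_rot: [-177.1, -0.5, 75.3]
force: [0.5, 0.0, 0.1]
width: 0.0881
t: 9.35
eef_pos: [0.5741, -0.1257, 0.235]
tool_rot: [-177.5, -0.6, 75.3]
force: [-0.0, -0.1, 0.4]
width: 0.0746
scene 119 0.14271567882458386 ((0.5742913484573364, -0.12778812646865845), 0.03574663773179054)
side 113 0.13869524808265585 ((0.5691924691200256, -0.12988309562206268), 0.03298811987042427)
[ 0.57407144 -0.12565276  0.23500636]
```

View pics/sc5.png

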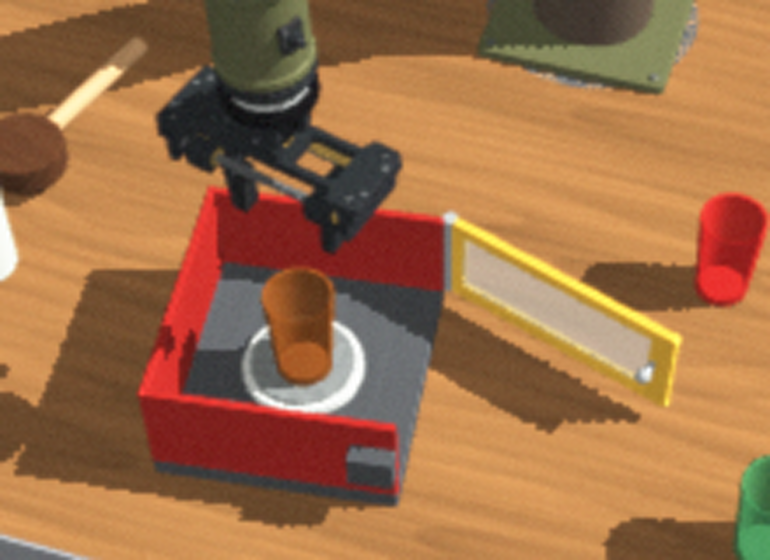

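The tumbler stands on the felt, about 6 mm off centre in both views. Next, the door. I'll shut the fingers and go to its outer (robot) side.

```bash
python3 -m inch '-1 2 0 0 0;-1.8 4 0 0 0;-1.8 4 0 0 0;-1.8 4 0 0 0;-1.8 4 0 0 0'; python3 -m inch '-1.8 4 0 0 0;-1.8 4 0 0 0;-1.8 4 0 0 0;0 0 0 0 0'
```

```text
t: 9.95
eef_pos: [0.4844, 0.0503, 0.2253]
tool_rot: [-176.7, -0.1, 74.4]
force: [0.3, 0.4, 0.5]
width: 0.0264
t: 10.35
eef_pos: [0.4212, 0.1793, 0.2218]
tool_rot: [-176.1, 0.0, 75.0]
force: [-0.2, -0.5, 1.1]
width: 0.0007
```

```bash
python3 -m inch '1.5 0 0 0 0;0 0 -3.5 0 0;0 0 -3.5 0 0;0 0 -3.5 0 0;0 0 -2 0 0'; python3 -m inch '0 0 -0.7 0 0;0 0 0 0 0'
```

```text
t: 10.85
eef_pos: [0.4356, 0.1784, 0.0915]
tool_rot: [-176.1, 0.1, 75.2]
force: [0.5, -0.1, 0.1]
width: 0.0006
t: 11.05
eef_pos: [0.4332, 0.176, 0.0808]
tool_rot: [-175.8, 0.5, 75.2]
force: [-0.5, -1.4, 0.4]
width: -0.0002
```

```bash
python3 -m inch '2 -0.6 0.1 0 0;2 -0.5 0 0 0;1.5 -0.5 0 0 0;1.5 -0.6 0 0 0;1.5 -0.7 0 0 0'; python3 -m inch '1.5 -0.8 0 0 0;1.5 -0.9 0 0 0;1.4 -1 0 0 0'
```

```text
t: 11.55
eef_pos: [0.518, 0.1459, 0.0856]
tool_rot: [-175.6, 0.5, 75.4]
force: [-1.6, -0.8, -0.6]
width: 0.0006
t: 11.85
eef_pos: [0.5636, 0.1173, 0.0889]
tool_rot: [-175.6, 0.4, 75.4]
force: [-1.2, 1.0, -0.7]
width: 0.0006
```

```bash
python3 -m inch '1.2 -1.1 -0.1 0 0;1.2 -1.2 -0.1 0 0;1 -1.3 0 0 0;0.9 -1.4 0 0 0'; python3 -m inch '0.7 -1.4 0 0 0;0.5 -1.2 0 0 0'
```

```text
t: 12.25
eef_pos: [0.6088, 0.0647, 0.0912]
tool_rot: [-175.7, 0.3, 75.3]
force: [0.4, -0.1, 0.1]
width: 0.0004
t: 12.45
eef_pos: [0.6221, 0.0357, 0.092]
tool_rot: [-175.7, 0.3, 75.3]
force: [-1.8, 0.4, 0.4]
width: 0.0005
```

```bash
python3 -m inch '0.2 -0.8 -0.1 0 0;0.1 -0.7 0 0 0'; python3 -m inch '0 -0.6 0 0 0'; python3 -m inch '0 -0.6 0 0 0'; python3 -m inch '0 -0.5 0 0 0'
```

```text
t: 12.65
eef_pos: [0.625, 0.0228, 0.0919]
tool_rot: [-175.6, 0.0, 75.3]
force: [0.4, 2.8, 0.2]
width: 0.0009
t: 12.75
eef_pos: [0.6254, 0.0171, 0.092]
tool_rot: [-175.6, -0.1, 75.3]
force: [0.6, 10.4, -1.8]
width: 0.0004
t: 12.85
eef_pos: [0.6255, 0.017, 0.0921]
tool_rot: [-175.6, -0.6, 75.5]
force: [-0.1, 18.0, -3.3]
width: 0.0005
t: 12.95
eef_pos: [0.6254, 0.0176, 0.0923]
tool_rot: [-175.5, -1.1, 75.7]
force: [-0.1, 8.9, -0.8]
width: 0.0008
```

```bash
python3 -m inch '0 -0.6 0 0 0;0 -0.8 0 0 0'; python3 -m inch '0 1 0 0 0;0 2 0 0 0;0 3 0 0 0;0 3 1 0 0'; python3 -m inch '0 1 3 0 0;0 0 3 0 0;0 0 3 0 0;0 0 0 0 0'
python3 - <<'E'
from h import *
st=env.observe()
for n in("scene","side"):
    s=snap(n);P=cloud(s);z=s["z_map"];hsv=cv2.cvtColor(s["frame"],cv2.COLOR_RGB2HSV);H,S,V=[hsv[...,i].astype(int) for i in range(3)]
    m=(z>0)&(H>20)&(H<33)&(S>170)&(V>130)&(P[...,2]>.11)&(P[...,2]<.13)&(P[...,0]>.4)&(P[...,0]<.72)&(abs(P[...,1])<.2)
    t=P[m];vx,vy,x0,y0=cv2.fitLine(t[:,:2].astype(np.float32),cv2.DIST_HUBER,0,.01,.01).ravel()
    print(n,len(t),"bearing",np.degrees(np.arctan2(vy,vx)),x0,y0,t.min(0),t.max(0))
    m=(z>0)&(np.hypot(P[...,0]-.57,P[...,1]+.13)<.06)&(P[...,2]>.127)&(P[...,2]<.15);t=P[m]
    print(cv2.minEnclosingCircle(t[:,:2].astype(np.float32)) if len(t) else 0)
    if n=="scene":cv2.imwrite("pics/sc6.png",cv2.resize(s["frame"][100:300,180:450,::-1],None,fx=2.9,fy=2.9,interpolation=cv2.INTER_CUBIC))
E
```

```text
t: 13.15
eef_pos: [0.6253, 0.0176, 0.0927]
tool_rot: [-175.3, -2.2, 76.2]
force: [-0.4, 15.8, -2.6]
width: 0.0004
t: 13.55
eef_pos: [0.6244, 0.1018, 0.1005]
tool_rot: [-175.2, -1.7, 75.8]
force: [0.7, 0.4, 0.4]
width: 0.0
t: 13.95
eef_pos: [0.6232, 0.1173, 0.1935]
tool_rot: [-175.2, -1.6, 76.3]
force: [0.4, 0.0, 0.1]
width: 0.0005
scene 35 bearing 8.019462 0.58757204 -0.012861556 [ 0.45844887 -0.03094202  0.11134557] [0.67224315 0.00464968 0.12392217]
((0.575046181678772, -0.12648630142211914), 0.03507770970463753)
side 191 bearing 7.341549 0.5545424 -0.020411357 [ 0.44325223 -0.03616012  0.11005229] [ 6.65181169e-01 -4.23218375e-04  1.21626603e-01]
((0.5712409019470215, -0.12869687378406525), 0.03399340808391571)
```

View pics/sc6.png

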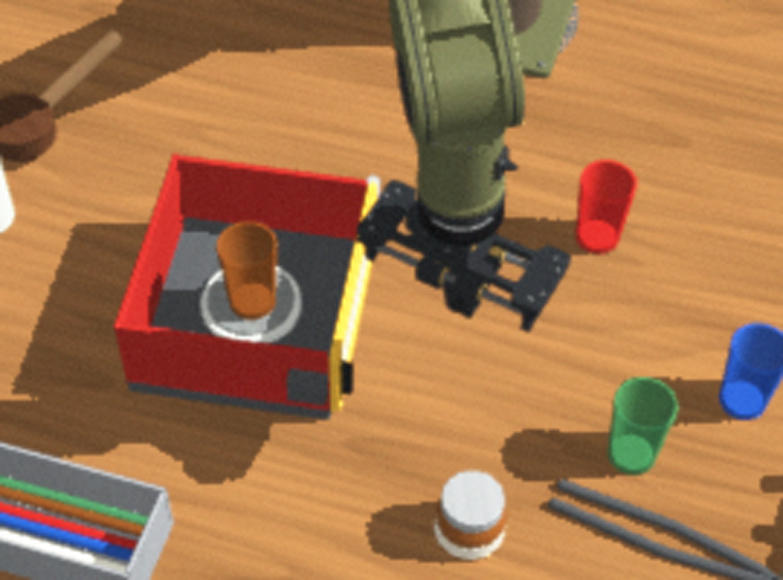

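The door lies along the front wall. Its bearing is 7.3–8.0°, against about 7.1° for the polisher, so it is well below the catch zone. The tumbler stands on the felt, the bystanders are where they were, and the arm is clear. Handing in.

```bash
python3 -c "
from h import *
print(env.observe()['force'],order.finish_job())"
```

```text
the job is handed in; nothing more can be done
[-0.54192292 -0.41366873  0.01242344] None
```

The amber tumbler is standing upright and released on the felt, the polisher door is shut, and I handed the job in at about 14 s. The hand-in gives no verdict.

- **Tumbler:** I lowered it onto the felt until it touched (about 16 N), eased off and opened the jaws. The last pictures put it about 6–9 mm from the felt's centre, against the 23 mm limit. The scene and side cameras differed by about 5 mm. My picks of the pad's centre in the picture also differed by 6–7 mm from the centre I worked out from the walls.
- **Door:** I pushed its outer face until it stopped against a solid stop at 16–18 N, above the catch's 6–10 N. The fitted door line is 7.3° (side) and 8.0° (scene), against about 7.1° for the polisher. That is about 0.005–0.015 rad open within measurement error, so I take it as seated, although I saw no separate snap.
- **Other things:** The last picture shows those in view apparently unmoved, and the arm touches nothing. I did not measure their positions again.
- **Gripper tilt:** The gripper leaned about 3° while setting down, and nearly 5° by the door push. It did no harm that I could see.

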